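# Get the egg timer out from behind the salt and the spice

## Task

The egg timer stands at the back of the wooden tray, behind the salt shaker and the spice jar. Move the salt shaker and the spice jar aside so that both stand on the rectangular cork mat, then stand the egg timer in the middle of the round coaster, and only then put the salt shaker and the spice jar back on the tray, each upright and centred on the same cork spot it came from. Keep all three upright throughout and leave the garlic and the tin standing in front of the tray where they are.

Things in the scene. Friction and masses are not known exactly. Their poses are not given: they have to be found in the camera images.
- salt_shaker: Loose round bottle with a plain blue cap, 51 mm in diameter, 130 mm tall (cap above 101 mm, 45 mm in diameter), about 0.28 kg. The tallest of the three things on the tray; it starts upright, within 4 mm of the centre of the left or of the right front spot of the tray (varies). Origin: centre of its underside; z up.
- spice_jar: Loose round glass spice jar with a dark green cap, 45 mm in diameter, 106 mm tall (cap above 85 mm), about 0.11 kg. It starts upright, within 4 mm of the centre of the other front spot of the tray. Origin: centre of its underside; z up.
- egg_timer: Loose wind-up kitchen timer, a squat ball with white lower half and red domed upper half, 60 mm in diameter (widest 20 to 30 mm above its underside), 58 mm tall, about 0.09 kg; its dial does not turn here. It starts upright, within 4 mm of the centre of the back spot of the tray, about 10 mm clear of the two taller things. Origin: centre of its underside; z up.
- rack: Fixed low wooden tray, 180 mm (its x, away from the robot) by 170 mm (its y, to the left); floor 8 mm thick with a thin rim, 8 mm wide, that rises to 14 mm. Three round cork spots, 56 mm in diameter, are inlaid flush in the floor, with centres in the tray's frame at x -24, y +44 mm (left front), x -24, y -44 mm (right front) and x +24, y 0 mm (back). Place and yaw vary. Origin: centre of its underside, on the worktop; z up.
- mat: Fixed rectangular cork mat on the worktop, 110 mm (its x) by 160 mm (its y), 6 mm thick: the side area for the salt shaker and the spice jar, which fit on it side by side along its y. To the robot's left or right front (varies; the coaster is on the other side). Origin: centre of its underside; z up.
- coaster: Fixed round wooden coaster, 100 mm in diameter, 8 mm thick, dark with a lighter disc 84 mm across on top: the place for the egg timer. On the other side from the mat. Origin: centre of its underside; z up.
- garlic: Bystander, loose: a garlic bulb, 53 mm wide, 52 mm tall, on the worktop near the robot, in front of the tray. Leave alone. Origin: centre of its underside.
- tin: Bystander, loose: a closed food tin, 75 mm in diameter, 58 mm tall, on the worktop near the robot, in front of the tray, left of the garlic. Leave alone. Origin: centre of its underside.

How it is judged:
On the way, in this order (a step that is already met when the one before it is completed fails the run):
1. the salt shaker and the spice jar both stand upright and still on the cork mat, their centres within 45 mm of its middle along its x and 70 mm along its y (x of salt_shaker in the frame of mat between -0.045 and 0.045 m and y of salt_shaker in the frame of mat between -0.07 and 0.07 m and height (world z) of each of salt_shaker, spice_jar below 0.012 m and angle between each of salt_shaker, spice_jar's own z axis and vertical below 0.1 rad and linear speed of each of salt_shaker, spice_jar below 0.03 m/s and x of spice_jar in the frame of mat between -0.045 and 0.045 m and y of spice_jar in the frame of mat between -0.07 and 0.07 m), for 0.2 s.
2. the egg timer stands on the coaster, within 15 mm of its middle, while the salt shaker and the spice jar still stand on the mat (all of step 1 and horizontal distance between egg_timer and coaster below 0.015 m and height (world z) of egg_timer between 0.004 and 0.014 m and angle between egg_timer's own z axis and vertical below 0.1 rad and linear speed of egg_timer below 0.03 m/s and contact force between egg_timer and the fingers below 0.1 N), for 0.2 s.
At the end, for the whole second after the job is handed in: The egg timer stands upright on the coaster within 15 mm of its middle; the salt shaker and the spice jar stand upright on the tray, each within 15 mm of where it stood at the start; all are released and at rest (horizontal distance between egg_timer and coaster below 0.015 m and height (world z) of egg_timer between 0.004 and 0.014 m and angle between each of egg_timer, salt_shaker, spice_jar's own z axis and vertical below 0.1 rad and linear speed of each of egg_timer, salt_shaker, spice_jar below 0.03 m/s and distance of each of salt_shaker, spice_jar from where it was at the start of the episode below 0.015 m and contact force between each of salt_shaker, spice_jar, egg_timer and the fingers below 0.1 N and angular speed of each of salt_shaker, spice_jar, egg_timer below 1 rad/s); the robot touches nothing.
It fails at once if the garlic or the tin is moved more than 20 mm (distance of any of garlic, tin from where it was at the start of the episode above 0.02 m).
It fails at once if the salt shaker, the spice jar or the egg timer is tipped by more than 0.6 rad (angle between any of salt_shaker, spice_jar, egg_timer's own z axis and vertical above 0.6 rad).
It also fails if it takes over 136 s, if anything falls off the work surface, if the arm or the gripper's body presses on something with over 40 N, if the wrist force passes 120 N, or if a joint passes its speed limit or range.

## Robot

A 6-joint arm with a two-finger parallel gripper is mounted at the origin on a cart in front of the work surface, level with it; the furniture and walls round the work are solid. World frame = base frame: x ahead of the robot, y to its left, z up, the work surface at z = 0. Lengths are in m, angles in rad, forces in N, time in s.
With the tool pointing down it reaches from about 0.35 to 0.775 m from the base axis. Payload 7.3 kg.
Tool frame: the origin (TCP) lies on the centre line of the jaws, within the pads' length; the fingertips stand 17 mm ahead of it and the grasp point (between the pads) lies 2 mm behind it (robot.tcp_to_tips is the distance from the TCP to the fingertips, in m); z points along the fingers, y is the line along which they close (so a half turn about z gives the same grasp; the last joint's range is limited). The gripper opens to 92 mm and grips with 3 to 60 N. Pads are 19 mm wide; open, the fingers measure 130 mm over their backs; the gripper's body (75 mm by 190 mm) begins 47 mm behind the grasp point.
Start: joints at [1.182, 0.342, 1.524, -0, 1.275, -0.146], TCP at [0.126, 0.51, 0.244] pointing down, gripper open.
Joint ranges: [-2.53, 2.53], [-0.77, 2.02], [0.04, 2.7], [-1, 4.14], [0.28, 2.66], [-3.11, 3.11]. Speed limits (rad/s): [2.57, 2.57, 3.14, 3.14, 3.14, 3.14].

## Interface

Orientations are given as [roll, pitch, yaw] about the fixed x, y, z axes, in that order (R = Rz(yaw) Ry(pitch) Rx(roll)).
In Python, from cell import robot gives the robot as it stands. The module is installed in compiled form; this text tells all that it offers.
- The arm moves only by the tool carry_out, never from a script. Its argument "commands" is a list of rows, each a list of 3 entries, a list of its own where there are three numbers: the shift along the tool's x, y, z in m, then the turn about the tool's z in rad, then the opening, from 0 (shut) to 1 (fully open). In form: [[[dx, dy, dz], yaw, claw], ...]. A call has 1 to 20 rows; each row shifts and turns the commanded pose from where the row before left it, along the tool's axes as they then stand; what a row does not reach is not made up. A row lasts 1/8 s, in which the tool goes at most 62.5 mm and 10.7 degrees, less where a joint would pass 70% of its speed; a pose out of reach is approached as far as the arm can. A call is refused whole if a number of a shift passes 0.0625 or a number of a turn 0.188, either way. A call with a gripper value outside its range is refused whole. The fingers move at their own pace and stop on an object; "newtons" is the grip in N (left out, the last holds). Time passes only in rows, so rows that do not move let the fingers close. It gives the time, the measured TCP pose, the force, the opening and the grip force at its end, in the units of the state.
- robot.observe(): the state, without advancing time (a new reading comes with each control period).
- robot.read_camera(name): name is "scene" or "top" or "wrist"; returns a dict with "pixels" (420x560x3 uint8, red, green, blue), "fx", "fy", "cx", "cy" (pixels), "view" (4x4, takes a point from world to camera coordinates); the wrist camera has in their place "T_tool_cam" (4x4, takes a point from camera to tool coordinates, whose origin is the TCP and whose axes are the flange's). Camera axes: x right, y up, looking along -z (the intrinsics and any distortion apply to the point x, -y, -z); pixel columns grow to the right and rows downward; lengths in m; the calibration is good to about 2 mm. A picture is of the moment at which its call begins: read the wrist's pose just before it. There is no depth.
- robot.hand_in(): hands the job in; it is judged then, once.
Trained networks look in a picture, given as the dict that the camera call returned (one of the last four; its "shot" number tells which), for a name from the list of things; names that differ only in an ending like _2 or _b are one class to them, and where a whole thing is asked for, a point or a joint stands for the part that bears it (a point fixed in the world has none). Each returns a list of dicts, best first, with "p" (0 to 1); they miss things now and then, are a little off and sometimes report something else, mostly with a low value. They report only what shows in the picture. A call takes as long as a camera call.
- robot.find_in(picture, name): "at" ([column, row] in pixels, amid what is visible of it).
- robot.tip_of(picture, name): "at" ([column, row] in pixels: a listed point, or the origin of a listed thing).
The state is a dict: "time": time; "qpos": joint angles; "qvel": joint speeds; "joint_efforts": joint torques, N m; "tool_pos": TCP position; "tool_rot": TCP orientation; "contact_force": force on the tool from outside, world axes, zero at the start; "torque": the same for the moment, N m; "opening": finger opening in m; "grip_force": force on a finger pad.
Only numpy, scipy, OpenCV 4.12 (cv2) and the standard library are available. Lean on these libraries where they do the work, as an engineer would, in place of code of your own. Each camera call takes 0.05 s, during which the arm holds its last target. There are 200 camera calls.

## Working session

There is one attempt and no reset: what is moved stays moved. The work goes in short steps, Python scripts to look and compute and a tool call to move; the robot and the scene stay as the last step left them, time stands still between calls to the robot, and variables do not carry over. Pictures are saved under pics/ and viewed, at most 14 in all, crops included, and the job is handed in when it is done.

Besides the shell and the picture viewer there is one more tool, called after ">>>" as name(argument=value, ...), one argument or row to a line, values as JSON. carry_out: Moves the arm, as the interface text tells. Its arguments: {"type":"object","properties":{"commands":{"type":"array"},"newtons":{"type":"number"}},"required":["commands"]}

```bash
mkdir -p pics
cat > h.py <<'E'
import numpy as np, cv2
from cell import robot
from scipy.spatial.transform import Rotation as R
def save(p,n): cv2.imwrite('pics/'+n+'.png',p['pixels'][:,:,::-1])
def ray(p,px,T=None):
    """origin, direction in world"""
    d=np.array([(px[0]-p['cx'])/p['fx'],-(px[1]-p['cy'])/p['fy'],-1.])
    M=np.linalg.inv(p['view']) if 'view' in p else T@np.array(p['T_tool_cam'])
    return M[:3,3],M[:3,:3]@d
def at_z(p,px,z,T=None):
    o,d=ray(p,px,T); return o+d*(z-o[2])/d[2]
def tool():
    s=robot.observe(); T=np.eye(4); r=np.array(s['tool_rot'])
    T[:3,:3]=R.from_euler('xyz',r).as_matrix() if r.shape==(3,) else r
    T[:3,3]=s['tool_pos']; return T
E
python3 - <<'E'
from h import *
s=robot.observe(); print(s['tool_pos'],s['tool_rot'],s['opening'],s['time'])
for c in ['scene','top']:
    p=robot.read_camera(c); save(p,c+'0'); print(c,p.keys(),p['fx'],np.round(np.linalg.inv(p['view'])[:3,3],3))
    for n in ['salt_shaker','spice_jar','egg_timer','rack','mat','coaster','garlic','tin']:
        f=robot.tip_of(p,n); g=robot.find_in(p,n)
        print(n,[(np.round(a['at']).tolist(),round(a['p'],2),np.round(at_z(p,a['at'],0.008 if n in('salt_shaker','spice_jar','egg_timer') else 0),3).tolist()) for a in f[:2]],[(np.round(a['at']).tolist(),round(a['p'],2)) for a in g[:2]])
E
```

```text
[0.12604634 0.50925948 0.24304984] [-3.14010356e+00 -2.32604346e-04  2.89881847e+00] 0.09163921414514614 0.0
scene dict_keys(['pixels', 'fx', 'fy', 'cx', 'cy', 'view', 'shot']) 497.84369975887137 [-0.145 -0.762  0.794]
salt_shaker [([333.0, 237.0], 0.56, [0.598, -0.087, 0.008])] [([335.0, 216.0], 0.91)]
spice_jar [([307.0, 221.0], 0.83, [0.592, 0.006, 0.008])] [([307.0, 204.0], 0.74)]
egg_timer [([334.0, 220.0], 0.57, [0.652, -0.036, 0.008])] [([325.0, 212.0], 0.51)]
rack [([329.0, 226.0], 0.69, [0.631, -0.036, 0.0])] [([322.0, 229.0], 0.74)]
mat [([323.0, 317.0], 0.85, [0.397, -0.26, 0.0])] [([324.0, 317.0], 0.6), ([272.0, 266.0], 0.26)]
coaster [([204.0, 197.0], 0.65, [0.447, 0.285, 0.0])] [([203.0, 196.0], 0.64)]
garlic [([271.0, 270.0], 0.59, [0.404, -0.076, 0.0])] [([272.0, 264.0], 0.81)]
tin [([225.0, 244.0], 0.78, [0.375, 0.073, 0.0])] [([227.0, 231.0], 0.82)]
top dict_keys(['pixels', 'fx', 'fy', 'cx', 'cy', 'view', 'shot']) 416.4705909950193 [0.337 0.024 1.034]
salt_shaker [([320.0, 173.0], 0.56, [0.601, -0.077, 0.008])] [([324.0, 169.0], 0.68)]
spice_jar [([286.0, 174.0], 0.75, [0.599, 0.008, 0.008])] [([320.0, 254.0], 0.28)]
egg_timer [([304.0, 155.0], 0.96, [0.649, -0.038, 0.008])] [([301.0, 149.0], 0.96)]
rack [([306.0, 162.0], 0.93, [0.633, -0.043, 0.0])] [([306.0, 171.0], 0.89)]
mat [([394.0, 253.0], 0.62, [0.402, -0.26, 0.0])] [([393.0, 250.0], 0.57), ([173.0, 236.0], 0.34)]
coaster [([176.0, 234.0], 0.88, [0.444, 0.283, 0.0])] [([176.0, 235.0], 0.94)]
garlic [([320.0, 254.0], 0.55, [0.397, -0.076, 0.0])] [([320.0, 254.0], 0.81), ([304.0, 171.0], 0.51)]
tin [([254.0, 257.0], 0.65, [0.39, 0.087, 0.0])] [([256.0, 255.0], 0.65)]
```

Run:
```python
import cv2,numpy as np
a=cv2.imread('pics/top0.png');b=cv2.imread('pics/scene0.png')
x=cv2.resize(a[110:320,130:450],None,fx=2.5,fy=2.5,interpolation=cv2.INTER_CUBIC)
cv2.imwrite('pics/top0c.png',x); cv2.imwrite('pics/scene0c.png',cv2.resize(b[130:370,150:430],None,fx=2.5,fy=2.5,interpolation=cv2.INTER_CUBIC))
```

```text
(no output)
```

View pics/top0c.png

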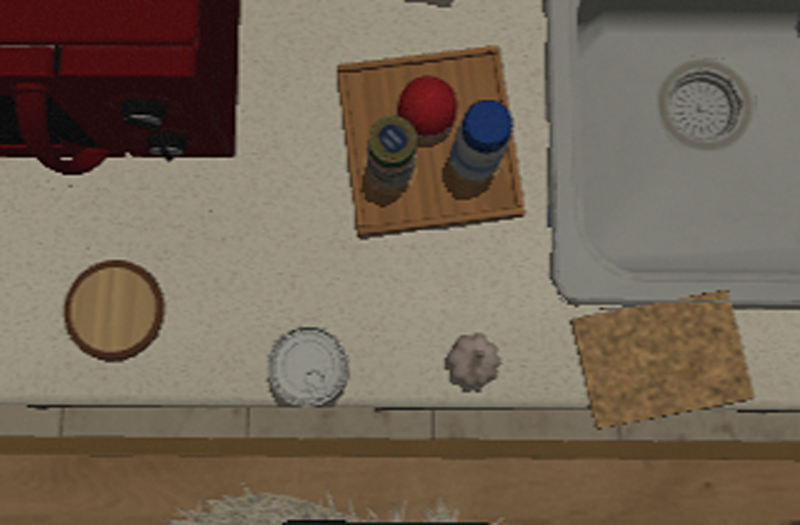

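View pics/scene0c.png

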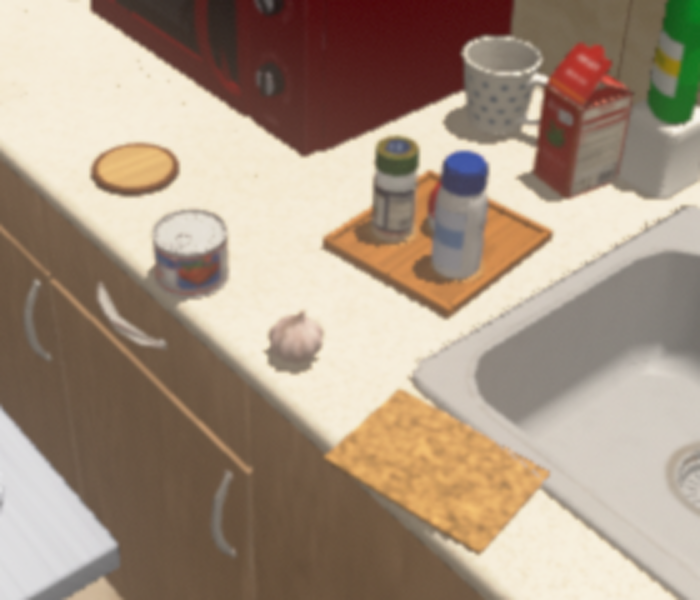

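The top view shows the jar (green cap, crop 393,138) at left front, the salt shaker (blue cap, 488,115) at right front and the red timer (428,105) behind. The mat is on the right, the coaster on the left, and the garlic and tin are in front. The scene view agrees. Next I get poses from the corners.

```bash
cat >> h.py <<'E'
def plan(target,yaw):
    """shift in tool axes after turning to yaw, and the turn, tcp target in world"""
    T=tool(); cur=R.from_matrix(T[:3,:3]).as_euler('xyz')[2]
    Rt=R.from_euler('xyz',[np.pi,0,yaw]).as_matrix()
    d=Rt.T@(np.array(target)-T[:3,3]); turn=-(yaw-cur); turn=(turn+np.pi)%(2*np.pi)-np.pi
    return 'turn %.3f shift %s'%(turn,np.round(d,4).tolist())
E
python3 - <<'E'
from h import *
p=robot.read_camera('top')
def W(x,y,z): return at_z(p,(130+x/2.5,110+y/2.5),z)[:2]
for n,c,z,in (('tray',[(338,66),(498,47),(523,215),(360,237)],.012),('mat',[(572,320),(728,292),(752,398),(600,428)],.006)):
    q=np.array([W(*k,z) for k in c]); m=q.mean(0)
    fx=q[0]+q[1]-q[2]-q[3]; fy=q[0]+q[3]-q[1]-q[2]
    print(n,m.round(4),'yaw',np.arctan2(fx[1],fx[0]).round(3),np.arctan2(-fy[0],fy[1]).round(3),'size',np.linalg.norm(fx)/2,np.linalg.norm(fy)/2)
    if n=='tray':
        a=(np.arctan2(fx[1],fx[0])+np.arctan2(-fy[0],fy[1]))/2; Rm=np.array([[np.cos(a),-np.sin(a)],[np.sin(a),np.cos(a)]])
        for s in ((-.024,.044),(-.024,-.044),(.024,0)): print((m+Rm@s).round(4))
print('jar cap',W(393,138,.114),'salt cap',W(488,115,.138),'timer mid',W(428,105,.045),'coaster',W(114,310,.008))
print(plan([.60,-.04,.27],a+np.pi/2))
E
```

```text
tray [ 0.619  -0.0318] yaw 0.131 0.137 size 0.1789787777754152 0.1654118552590604
[0.5893 0.0086]
[ 0.6011 -0.0786]
[ 0.6428 -0.0286]
mat [ 0.4002 -0.2607] yaw 0.199 0.191 size 0.1064046399978456 0.1552515600672436
jar cap [0.59249069 0.00728008] salt cap [ 0.6076989  -0.07707213] timer mid [ 0.645579   -0.02839779] coaster [0.44414494 0.28043461]
turn 1.194 shift [-0.6081, 0.3959, -0.0263]
```

>>> carry_out(
  commands=[
    [[0,0,0],0.17,1],
    [[0,0,0],0.17,1],
    [[0,0,0],0.17,1],
    [[0,0,0],0.17,1],
    [[0,0,0],0.17,1],
    [[0,0,0],0.17,1],
    [[0,0,0],0.174,1],
    [[-0.048,0.026,0],0,1],
    [[-0.048,0.026,0],0,1],
    [[-0.048,0.026,0],0,1],
    [[-0.048,0.026,0],0,1],
    [[-0.048,0.026,0],0,1],
    [[-0.048,0.026,0],0,1],
    [[-0.048,0.026,0],0,1],
    [[-0.048,0.026,0],0,1],
    [[-0.048,0.026,0],0,1],
    [[-0.048,0.026,0],0,1],
  ],
  newtons=15,
)

```text
time: 3.88
tool_pos: [0.4489, 0.067, 0.2439]
tool_rot: [3.141, -0.0, 1.704]
contact_force: [1.5, 0.2, -0.2]
opening: 0.0916
grip_force: 0.0
```

>>> carry_out(
  commands=[
    [[-0.043,0.045,-0.009],0,1],
    [[-0.043,0.045,-0.009],0,1],
    [[-0.043,0.045,-0.009],0,1],
    [[0,0,0],0,1],
    [[0,0,0],0,1],
  ],
)

```text
time: 4.5
tool_pos: [0.5975, -0.0403, 0.2699]
tool_rot: [-3.14, -0.001, 1.704]
contact_force: [-1.0, 1.2, -0.4]
opening: 0.092
grip_force: 0.0
```

Run:
```python
from h import *
T=tool(); p=robot.read_camera('wrist'); save(p,'w1'); print(T.round(3).tolist(),(T@p['T_tool_cam']).round(3).tolist())
for n,z in (('salt_shaker',.008),('spice_jar',.008),('egg_timer',.008),('rack',0)):
    print(n,[(np.round(a['at']).tolist(),round(a['p'],2),at_z(p,a['at'],z,T).round(4).tolist()) for a in robot.tip_of(p,n)[:2]],[(np.round(a['at']).tolist(),round(a['p'],2)) for a in robot.find_in(p,n)[:2]])
```

```text
[[-0.133, 0.991, -0.002, 0.598], [0.991, 0.133, 0.001, -0.04], [0.001, -0.001, -1.0, 0.27], [0.0, 0.0, 0.0, 1.0]] [[0.991, -0.127, -0.04, 0.586], [0.133, 0.942, 0.307, 0.043], [-0.001, -0.31, 0.951, 0.41], [0.0, 0.0, 0.0, 1.0]]
salt_shaker [([276.0, 205.0], 0.63, [0.601, -0.0781, 0.008])] [([278.0, 224.0], 0.96)]
spice_jar [([277.0, 145.0], 0.81, [0.5908, 0.0067, 0.008])] [([277.0, 149.0], 0.56)]
egg_timer [([311.0, 176.0], 0.94, [0.6436, -0.0302, 0.008])] [([318.0, 180.0], 0.75)]
rack [([296.0, 175.0], 0.9, [0.6229, -0.0324, 0.0])] [([303.0, 156.0], 0.62)]
```

View pics/w1.png

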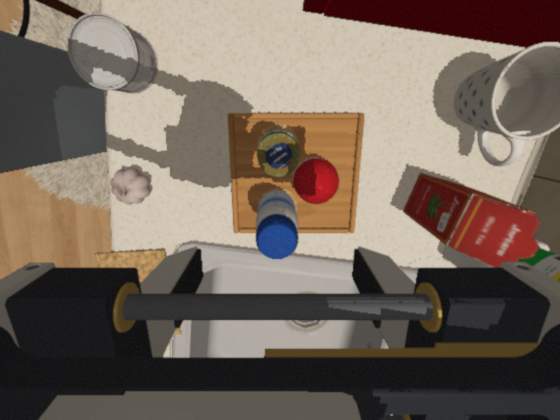

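>>> carry_out(
  commands=[
    [[-0.019,0,0.01],0,1],
    [[-0.019,0,0.02],0,1],
    [[0,0,0.03],0,1],
    [[0,0,0.03],0,1],
    [[0,0,0.03],0,1],
    [[0,0,0.03],0,1],
    [[0,0,0.015],0,1],
    [[0,0,0.008],0,1],
    [[0,0,0],0,1],
    [[0,0,0],0,1],
  ],
)

```text
time: 6.2
tool_pos: [0.6038, -0.0783, 0.0986]
tool_rot: [3.14, 0.001, 1.705]
contact_force: [-0.5, -1.1, 0.1]
opening: 0.0915
grip_force: 0.0
```

Run:
```python
from h import *
print(tool()[:3,3],plan([.602,-.078,.097],1.704))
p=robot.read_camera('scene'); save({'pixels':cv2.resize(p['pixels'][130:370,150:430],None,fx=2,fy=2)},'s2')
```

```text
[ 0.60379961 -0.07832847  0.0985866 ] turn 0.001 shift [0.0006, -0.0017, 0.0016]
```

View pics/s2.png

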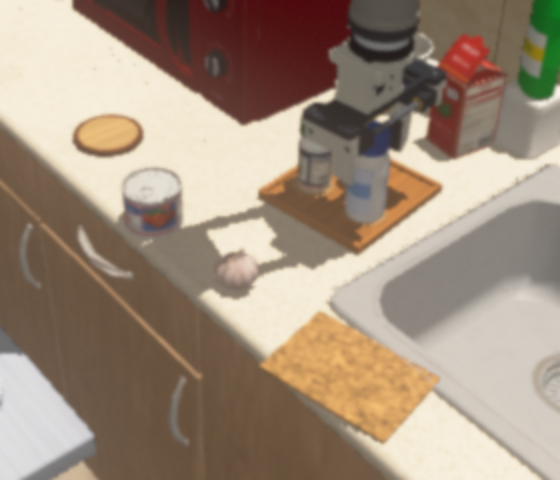

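The open fingers straddle the salt shaker (cap near 380,140) with no contact, so I close.

>>> carry_out(
  commands=[
    [[0,0,0.001],0,0.6],
    [[0,0,0],0,0.5],
    [[0,0,0],0,0.4],
    [[0,0,0],0,0.4],
    [[0,0,0],0,0.4],
    [[0,0,0],0,0.4],
    [[0,0,0],0,0.4],
    [[0,0,0],0,0.4],
  ],
  newtons=15,
)

```text
time: 7.25
tool_pos: [0.6031, -0.0781, 0.0965]
tool_rot: [-3.141, -0.0, 1.705]
contact_force: [-1.0, -0.0, 0.5]
opening: 0.049
grip_force: 15.0
```

>>> carry_out(
  commands=[
    [[0,0,-0.01],0,0.4],
    [[0,0,-0.02],0,0.4],
    [[0,0,-0.02],0,0.4],
    [[0,0,-0.02],0,0.4],
    [[-0.012,-0.014,0],0,0.4],
    [[-0.024,-0.028,0],0,0.4],
    [[-0.024,-0.028,0],0,0.4],
    [[-0.024,-0.028,0],0,0.4],
    [[-0.024,-0.028,0],0,0.4],
    [[-0.024,-0.028,0],0,0.4],
    [[-0.024,-0.028,0],0,0.4],
    [[-0.024,-0.028,0],0,0.4],
    [[-0.012,-0.014,0],0,0.4],
    [[0,0,0.02],0,0.4],
    [[0,0,0.02],0,0.4],
    [[0,0,0],0,0.4],
    [[0,0,0],0,0.4],
  ],
)

```text
time: 9.38
tool_pos: [0.407, -0.2984, 0.1269]
tool_rot: [3.141, 0.0, 1.705]
contact_force: [0.8, 0.2, -2.6]
opening: 0.0488
grip_force: 15.0
```

Run:
```python
from h import *
print(tool()[:3,3],plan([.407,-.298,.0945],1.705))
p=robot.read_camera('scene'); save({'pixels':cv2.resize(p['pixels'][130:410,150:430],None,fx=2,fy=2)},'s3')
for n in ('mat','salt_shaker'): print(n,[(a['p'],at_z(p,a['at'],.006 if n=='mat' else .032)) for a in robot.tip_of(p,n)[:1]])
```

```text
[ 0.40695645 -0.29841464  0.12694331] turn 0.000 shift [0.0004, 0.0001, 0.0324]
mat [(0.65, array([ 0.38861239, -0.27795801,  0.006     ]))]
salt_shaker [(0.68, array([ 0.40851509, -0.29110235,  0.032     ]))]
```

View pics/s3.png

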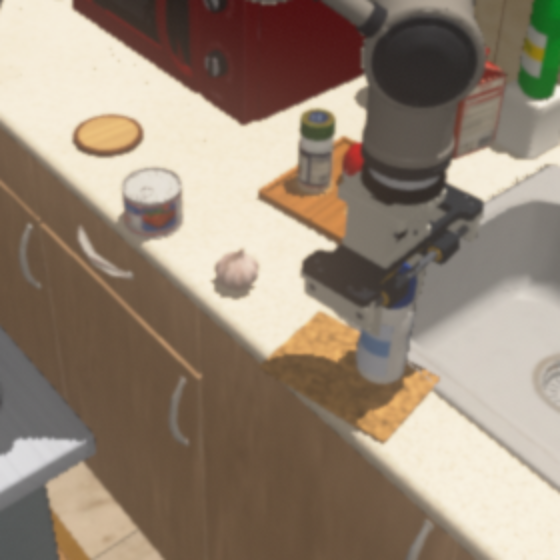

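The shaker hangs upright over the right half of the mat (380,375); I lower it.

>>> carry_out(
  commands=[
    [[0,0,0.012],0,0.4],
    [[0,0,0.01],0,0.4],
    [[0,0,0.005],0,0.4],
    [[0,0,0.003],0,0.4],
    [[0,0,0.002],0,0.4],
    [[0,0,0],0,0.4],
    [[0,0,0],0,0.4],
  ],
)

```text
time: 10.4
tool_pos: [0.4069, -0.2984, 0.0946]
tool_rot: [3.141, 0.0, 1.705]
contact_force: [-1.0, -0.5, -2.0]
opening: 0.0488
grip_force: 15.0
```

>>> carry_out(
  commands=[
    [[0,0,0.001],0,0.4],
    [[0,0,0.001],0,0.4],
    [[0,0,0],0,0.4],
    [[0,0,0],0,0.4],
  ],
)

```text
time: 10.9
tool_pos: [0.4072, -0.299, 0.0943]
tool_rot: [3.14, 0.002, 1.705]
contact_force: [-3.8, 1.4, 12.0]
opening: 0.0488
grip_force: 15.1
```

>>> carry_out(
  commands=[
    [[0,0,-0.001],0,0.4],
    [[0,0,0],0,0.55],
    [[0,0,0],0,0.6],
    [[0,0,0],0,0.8],
    [[0,0,0],0,1],
    [[0,0,0],0,1],
    [[0,0,0],0,1],
    [[0,0,-0.02],0,1],
    [[0,0,-0.03],0,1],
    [[0,0,-0.04],0,1],
    [[0,0,-0.04],0,1],
    [[0,0,0],0,1],
  ],
)

```text
time: 12.4
tool_pos: [0.408, -0.2994, 0.2266]
tool_rot: [3.137, 0.005, 1.705]
contact_force: [-0.4, 0.5, -0.9]
opening: 0.092
grip_force: 0.0
```

Run:
```python
from h import *
T=tool();p=robot.read_camera('top')
for n,z in (('salt_shaker',.006),('spice_jar',.008),('mat',0),('egg_timer',.008)): print(n,[(a['p'],at_z(p,a['at'],z).round(4)) for a in robot.tip_of(p,n)[:2]])
p=robot.read_camera('wrist')
for n,z in (('salt_shaker',.006),('spice_jar',.008),('mat',0),('egg_timer',.008)): print(n,[(a['p'],at_z(p,a['at'],z,T).round(4)) for a in robot.tip_of(p,n)[:2]])
print(T[:3,3],plan([.591,.0075,.20],1.705))
```

```text
salt_shaker [(0.77, array([ 0.4021, -0.3034,  0.006 ]))]
spice_jar [(0.65, array([0.592 , 0.0086, 0.008 ]))]
mat [(0.82, array([ 0.3976, -0.2637,  0.    ])), (0.71, array([ 0.3969, -0.3041,  0.    ]))]
egg_timer [(0.69, array([ 0.6433, -0.0375,  0.008 ]))]
salt_shaker [(0.74, array([ 0.4078, -0.3043,  0.006 ]))]
spice_jar []
mat [(0.95, array([ 0.4031, -0.2682,  0.    ]))]
egg_timer []
[ 0.40798816 -0.29940646  0.22656981] turn -0.000 shift [0.2783, 0.2236, 0.0229]
```

>>> carry_out(
  commands=[
    [[0.015,0.012,0],0,1],
    [[0.031,0.025,0],0,1],
    [[0.031,0.025,0],0,1],
    [[0.031,0.025,0],0,1],
    [[0.031,0.025,0],0,1],
    [[0.031,0.025,0],0,1],
    [[0.031,0.025,0],0,1],
    [[0.031,0.025,0],0,1],
    [[0.031,0.025,0],0,1],
    [[0.015,0.012,0],0,1],
    [[0,0,0.02],0,1],
    [[0,0,0.03],0,1],
    [[0,0,0],0,1],
    [[0,0,0],0,1],
  ],
)

```text
time: 14.65
tool_pos: [0.5921, 0.0066, 0.1745]
tool_rot: [3.14, 0.0, 1.704]
contact_force: [0.1, -0.6, 1.1]
opening: 0.0917
grip_force: 0.0
```

Run:
```python
from h import *
T=tool();p=robot.read_camera('wrist');save(p,'w4')
for n,z in (('spice_jar',.008),('egg_timer',.008)): print(n,[(a['at'],a['p'],at_z(p,a['at'],z,T).round(4)) for a in robot.tip_of(p,n)[:2]])
print(T[:3,3],plan([.591,.0075,.085],1.705))
```

```text
spice_jar [([276.3, 194.7], 0.95, array([0.5908, 0.0086, 0.008 ]))]
egg_timer [([321.0, 232.2], 0.9, array([ 0.6474, -0.0286,  0.008 ]))]
[0.59209622 0.00659341 0.17454499] turn -0.001 shift [0.0009, -0.0012, 0.0899]
```

View pics/w4.png

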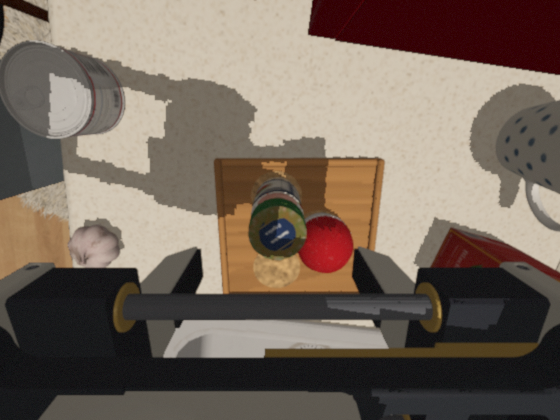

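The jar (cap 278,230) is under the jaws, and the timer (325,243) clears the fingers. I descend and grip.

>>> carry_out(
  commands=[
    [[0.001,-0.001,0.02],0,1],
    [[0,0,0.03],0,1],
    [[0,0,0.02],0,1],
    [[0,0,0.015],0,1],
    [[0,0,0.005],0,1],
    [[0,0,0],0,0.7],
    [[0,0,0],0,0.5],
    [[0,0,0],0,0.35],
    [[0,0,0],0,0.35],
    [[0,0,0],0,0.35],
    [[0,0,0],0,0.35],
    [[0,0,0],0,0.35],
    [[0,0,0],0,0.35],
  ],
  newtons=12,
)

```text
time: 16.42
tool_pos: [0.5907, 0.008, 0.0837]
tool_rot: [3.141, 0.0, 1.705]
contact_force: [0.0, 0.2, 1.2]
opening: 0.0454
grip_force: 12.0
```

>>> carry_out(
  commands=[
    [[0,0,-0.01],0,0.35],
    [[0,0,-0.02],0,0.35],
    [[0,0,-0.02],0,0.35],
    [[0,0,-0.02],0,0.35],
    [[-0.012,-0.013,0],0,0.35],
    [[-0.024,-0.027,0],0,0.35],
    [[-0.024,-0.027,0],0,0.35],
    [[-0.024,-0.027,0],0,0.35],
    [[-0.024,-0.027,0],0,0.35],
    [[-0.024,-0.027,0],0,0.35],
    [[-0.024,-0.027,0],0,0.35],
    [[-0.024,-0.027,0],0,0.35],
    [[-0.014,-0.015,0],0,0.35],
    [[-0.01,-0.01,0.01],0,0.35],
    [[0,0,0.025],0,0.35],
    [[0,0,0.02],0,0.35],
    [[0,0,0.01],0,0.35],
    [[0,0,0],0,0.35],
    [[0,0,0],0,0.35],
  ],
)

```text
time: 18.8
tool_pos: [0.3931, -0.2247, 0.0889]
tool_rot: [3.141, 0.001, 1.705]
contact_force: [0.2, 0.2, -2.0]
opening: 0.0454
grip_force: 12.0
```

Run:
```python
from h import *
print(tool()[:3,3],plan([.3926,-.2245,.0817],1.705))
p=robot.read_camera('scene'); save({'pixels':cv2.resize(p['pixels'][130:410,150:430],None,fx=2,fy=2)},'s5')
```

```text
[ 0.39312122 -0.22469691  0.08892651] turn 0.000 shift [0.0003, -0.0005, 0.0072]
```

View pics/s5.png

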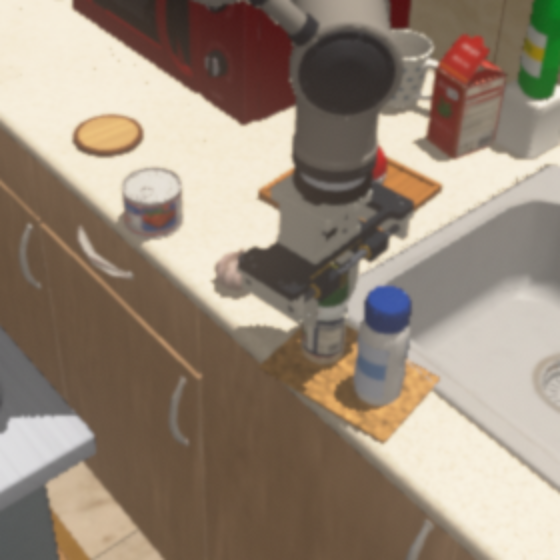

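The shaker stands upright on the mat (382,380), and the jar hangs just above the left half (325,350). I lower and release it.

>>> carry_out(
  commands=[
    [[0,0,0.004],0,0.35],
    [[0,0,0.002],0,0.35],
    [[0,0,0.001],0,0.35],
    [[0,0,0.001],0,0.35],
    [[0,0,0],0,0.35],
    [[0,0,0],0,0.35],
  ],
)

```text
time: 19.6
tool_pos: [0.3933, -0.2248, 0.0812]
tool_rot: [3.14, 0.001, 1.705]
contact_force: [-0.4, 1.3, 6.7]
opening: 0.0457
grip_force: 12.0
```

>>> carry_out(
  commands=[
    [[0,0,-0.001],0,0.35],
    [[0,0,0],0,0.5],
    [[0,0,0],0,0.6],
    [[0,0,0],0,0.8],
    [[0,0,0],0,1],
    [[0,0,0],0,1],
    [[0,0,0],0,1],
    [[0,0,-0.02],0,1],
    [[0,0,-0.03],0,1],
    [[0,0,-0.04],0,1],
    [[0,0,-0.04],0,1],
  ],
)

```text
time: 20.98
tool_pos: [0.3927, -0.2244, 0.2127]
tool_rot: [-3.141, -0.0, 1.705]
contact_force: [-0.6, -0.7, 0.3]
opening: 0.0916
grip_force: 0.0
```

>>> carry_out(
  commands=[
    [[0,0,0],-0.174,1],
    [[0,0,0],-0.174,1],
    [[0,0,0],-0.175,1],
    [[0,0,0],-0.174,1],
    [[0,0,0],-0.175,1],
    [[0,0,0],-0.174,1],
    [[0,0,0],-0.175,1],
    [[0,0,0],-0.175,1],
    [[0,0,0],-0.175,1],
    [[-0.034,0.02,0],0,1],
    [[-0.034,0.02,0],0,1],
    [[-0.034,0.02,0],0,1],
    [[-0.034,0.02,0],0,1],
    [[-0.034,0.02,0],0,1],
    [[-0.034,0.02,0],0,1],
    [[-0.034,0.02,0],0,1],
    [[-0.034,0.02,0],0,1],
    [[0,0,0],0,1],
    [[0,0,0],0,1],
  ],
)

```text
time: 23.35
tool_pos: [0.6403, -0.0298, 0.2111]
tool_rot: [3.142, -0.001, -3.007]
contact_force: [-0.7, 0.4, -0.6]
opening: 0.0924
grip_force: 0.0
```

Run:
```python
from h import *
T=tool();p=robot.read_camera('wrist');save(p,'w6')
for n,z in (('egg_timer',.008),('rack',0)): print(n,[(a['at'],a['p'],at_z(p,a['at'],z,T).round(4)) for a in robot.tip_of(p,n)[:2]])
p=robot.read_camera('top');save({'pixels':cv2.resize(p['pixels'][110:320,130:450],None,fx=2,fy=2)},'t6')
for n,z in (('salt_shaker',.006),('spice_jar',.006),('mat',0),('coaster',0)): print(n,[(a['p'],at_z(p,a['at'],z).round(4)) for a in robot.tip_of(p,n)[:2]])
print(T[:3,3],plan([.645,-.030,.036],3.275))
p=robot.read_camera('scene');print('mw corner',at_z(p,(272,192),0))
for n,z in (('salt_shaker',.006),('spice_jar',.006),('mat',0),('coaster',0)): print(n,[(a['p'],at_z(p,a['at'],z).round(4)) for a in robot.tip_of(p,n)[:2]])
```

```text
egg_timer [([275.9, 194.6], 0.55, array([ 0.6466, -0.0313,  0.008 ]))]
rack [([275.7, 170.1], 0.9, array([ 0.6181, -0.0354,  0.    ]))]
salt_shaker [(0.58, array([ 0.3995, -0.3026,  0.006 ]))]
spice_jar [(0.97, array([ 0.3955, -0.2256,  0.006 ]))]
mat [(0.91, array([ 0.4037, -0.2624,  0.    ]))]
coaster [(0.68, array([0.4465, 0.2803, 0.    ]))]
[ 0.64033882 -0.02982902  0.21109894] turn 0.000 shift [-0.0041, -0.0005, 0.1758]
mw corner [0.61496297 0.18453306 0.        ]
salt_shaker [(0.57, array([ 0.4046, -0.3033,  0.006 ]))]
spice_jar [(0.93, array([ 0.3909, -0.2215,  0.006 ]))]
mat [(0.93, array([ 0.3975, -0.2652,  0.    ]))]
coaster [(0.81, array([0.438 , 0.2669, 0.    ]))]
```

View pics/w6.png

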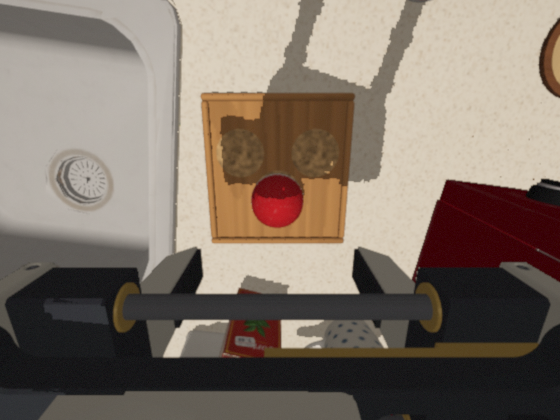

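The timer (277,200) is centred between the jaws, and the two cork spots are free at (243,155) and (316,153). I descend on it.

>>> carry_out(
  commands=[
    [[-0.005,-0.0005,0.02],0,1],
    [[0,0,0.03],0,1],
    [[0,0,0.03],0,1],
    [[0,0,0.03],0,1],
    [[0,0,0.03],0,1],
    [[0,0,0.02],0,1],
    [[0,0,0.01],0,1],
    [[0,0,0.005],0,1],
    [[0,0,0],0,1],
    [[0,0,0],0,0.8],
    [[0,0,0],0,0.7],
    [[0,0,0],0,0.55],
    [[0,0,0],0,0.55],
    [[0,0,0],0,0.55],
    [[0,0,0],0,0.55],
    [[0,0,0],0,0.55],
  ],
  newtons=8,
)

```text
time: 26.0
tool_pos: [0.6461, -0.0294, 0.0368]
tool_rot: [-3.142, 0.0, -3.007]
contact_force: [-1.0, -0.2, 3.1]
opening: 0.0586
grip_force: 8.0
```

>>> carry_out(
  commands=[
    [[0,0,-0.01],0,0.55],
    [[0,0,-0.02],0,0.55],
    [[0,0,-0.03],0,0.55],
    [[0,0,-0.03],0,0.55],
    [[0.016,0.005,0],0,0.55],
    [[0.032,0.01,0],0,0.55],
    [[0.032,0.01,0],0,0.55],
    [[0.032,0.01,0],0,0.55],
    [[0.032,0.01,0],0,0.55],
    [[0.016,0.012,0],0,0.55],
    [[0,0.029,0],0,0.55],
    [[0,0.03,0],0,0.55],
    [[0,0.03,0],0,0.55],
    [[0,0.03,0],0,0.55],
    [[0,0.03,0],0,0.55],
    [[0,0.03,0],0,0.55],
    [[0,0.03,0],0,0.55],
    [[0,0.03,0],0,0.55],
    [[0,0.02,0],0,0.55],
    [[0,0,0],0,0.55],
  ],
)

```text
time: 28.5
tool_pos: [0.4449, 0.2635, 0.1269]
tool_rot: [3.141, 0.0, -3.005]
contact_force: [-0.9, -0.6, -1.2]
opening: 0.0582
grip_force: 8.0
```

Run:
```python
from h import *
T=tool();p=robot.read_camera('wrist');save(p,'w7')
for n,z in (('coaster',0),('egg_timer',.095)): print(n,[(a['at'],a['p'],at_z(p,a['at'],z,T).round(4)) for a in robot.tip_of(p,n)[:2]])
print(T[:3,3],robot.observe()['grip_force'],plan([.445,.281,.037],3.276))
```

```text
coaster [([296.5, 209.6], 0.89, array([0.4435, 0.2814, 0.    ]))]
egg_timer [([277.1, 254.0], 0.8, array([0.4462, 0.2628, 0.095 ]))]
[0.44486263 0.26345333 0.12688369] 7.9999106231480255 turn -0.000 shift [-0.0024, 0.0191, 0.0897]
```

View pics/w7.png

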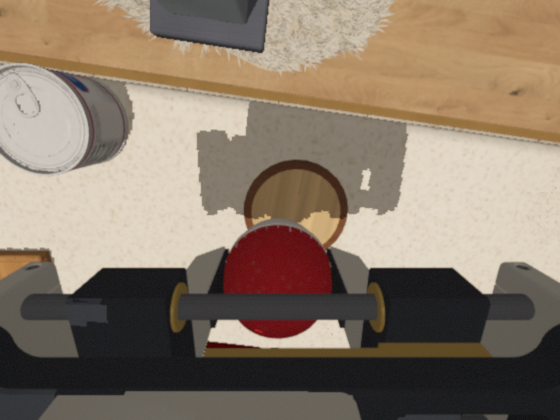

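The timer is held upright. The coaster centre (296,210) is about 18 mm further along the tool's y.

>>> carry_out(
  commands=[
    [[-0.002,0.009,0],0,0.55],
    [[0,0.009,0],0,0.55],
    [[0,0,0.02],0,0.55],
    [[0,0,0.03],0,0.55],
    [[0,0,0.02],0,0.55],
    [[0,0,0.01],0,0.55],
    [[0,0,0.005],0,0.55],
    [[0,0,0.003],0,0.55],
    [[0,0,0.001],0,0.55],
    [[0,0,0],0,0.55],
    [[0,0,0],0,0.55],
  ],
)

```text
time: 30.02
tool_pos: [0.4449, 0.2805, 0.0379]
tool_rot: [3.141, 0.001, -3.007]
contact_force: [1.0, 0.2, -0.8]
opening: 0.0582
grip_force: 8.0
```

>>> carry_out(
  commands=[
    [[0,0,0.001],0,0.55],
    [[0,0,0.0005],0,0.55],
    [[0,0,0],0,0.55],
    [[0,0,0],0,0.55],
  ],
)

```text
time: 30.52
tool_pos: [0.4449, 0.2805, 0.0367]
tool_rot: [3.141, 0.001, -3.007]
contact_force: [-1.6, -1.3, 5.8]
opening: 0.0583
grip_force: 8.0
```

>>> carry_out(
  commands=[
    [[0,0,-0.0005],0,0.65],
    [[0,0,0],0,0.75],
    [[0,0,0],0,0.9],
    [[0,0,0],0,1],
    [[0,0,0],0,1],
    [[0,0,0],0,1],
    [[0,0,0],0,1],
    [[0,0,-0.02],0,1],
    [[0,0,-0.04],0,1],
    [[0,0,-0.06],0,1],
    [[0,0,-0.06],0,1],
    [[0,0,0],0,1],
    [[0,0,0],0,1],
  ],
)

```text
time: 32.15
tool_pos: [0.4443, 0.2802, 0.216]
tool_rot: [-3.141, -0.001, -3.007]
contact_force: [0.3, -0.5, 0.1]
opening: 0.0916
grip_force: 0.0
```

Run:
```python
from h import *
T=tool();p=robot.read_camera('wrist')
for n,z in (('coaster',0),('egg_timer',.008)): print(n,[(a['at'],a['p'],at_z(p,a['at'],z,T).round(4)) for a in robot.tip_of(p,n)[:2]])
q=robot.read_camera('top')
for n,z in (('coaster',0),('egg_timer',.008),('salt_shaker',.006),('spice_jar',.006)): print(n,[(a['p'],at_z(q,a['at'],z).round(4)) for a in robot.tip_of(q,n)[:2]])
save({'pixels':np.hstack([p['pixels'][100:400,130:450],cv2.resize(q['pixels'][110:320,130:450],None,fx=1.4286,fy=1.4286)])},'c8')
print(T[:3,3],plan([.3926,-.2245,.22],1.705))
```

```text
coaster []
egg_timer [([277.9, 191.9], 0.9, array([0.4482, 0.2808, 0.008 ]))]
coaster []
egg_timer [(0.55, array([0.4419, 0.2781, 0.008 ]))]
salt_shaker [(0.93, array([ 0.4058, -0.3012,  0.006 ])), (0.32, array([ 0.3947, -0.2249,  0.006 ]))]
spice_jar [(0.94, array([ 0.3911, -0.223 ,  0.006 ]))]
[0.4442815  0.28024472 0.21599937] turn 1.571 shift [-0.4934, -0.1191, -0.0041]
```

View pics/c8.png

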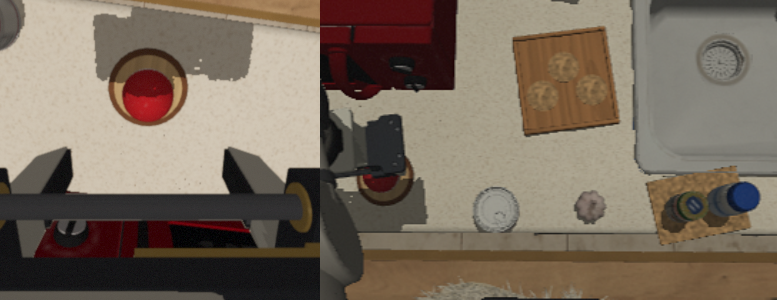

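The timer sits centred on the coaster (148,90 in the left half), and both tall things still stand on the mat. Next is the jar's return.

>>> carry_out(
  commands=[
    [[0,0,0],0.174,1],
    [[0,0,0],0.175,1],
    [[0,0,0],0.174,1],
    [[0,0,0],0.175,1],
    [[0,0,0],0.174,1],
    [[0,0,0],0.175,1],
    [[0,0,0],0.174,1],
    [[0,0,0],0.175,1],
    [[0,0,0],0.175,1],
  ],
)

```text
time: 33.67
tool_pos: [0.4447, 0.2804, 0.2163]
tool_rot: [-3.141, 0.0, 1.699]
contact_force: [-0.6, -0.7, -1.3]
opening: 0.0918
grip_force: 0.0
```

>>> carry_out(
  commands=[
    [[-0.023,-0.006,0],0,1],
    [[-0.045,-0.011,0],0,1],
    [[-0.045,-0.011,0],0,1],
    [[-0.045,-0.011,0],0,1],
    [[-0.045,-0.011,0],0,1],
    [[-0.045,-0.011,0],0,1],
    [[-0.045,-0.011,0],0,1],
    [[-0.045,-0.011,0],0,1],
    [[-0.045,-0.011,0],0,1],
    [[-0.045,-0.011,0],0,1],
    [[-0.045,-0.011,0],0,1],
    [[-0.021,-0.004,0],0,1],
    [[0,0,0],0,1],
    [[0,0,0],0,1],
  ],
)

```text
time: 35.42
tool_pos: [0.3917, -0.2245, 0.2163]
tool_rot: [-3.141, -0.001, 1.705]
contact_force: [-0.0, 0.6, 1.1]
opening: 0.092
grip_force: 0.0
```

Run:
```python
from h import *
T=tool();p=robot.read_camera('wrist')
for n in ('spice_jar','salt_shaker'): print(n,[(a['at'],a['p'],at_z(p,a['at'],.006,T).round(4)) for a in robot.tip_of(p,n)[:2]])
print(T[:3,3],plan([.393,-.2247,.082],1.705))
```

```text
spice_jar [([276.8, 189.6], 0.86, array([ 0.3913, -0.2272,  0.006 ]))]
salt_shaker [([282.3, 244.1], 0.89, array([ 0.4083, -0.2998,  0.006 ]))]
[ 0.39167534 -0.22446747  0.21633692] turn 0.001 shift [-0.0006, 0.001, 0.1346]
```

>>> carry_out(
  commands=[
    [[0,0.001,0.02],0,1],
    [[0,0,0.03],0,1],
    [[0,0,0.03],0,1],
    [[0,0,0.03],0,1],
    [[0,0,0.015],0,1],
    [[0,0,0.008],0,1],
    [[0,0,0],0,1],
    [[0,0,0],0,0.7],
    [[0,0,0],0,0.5],
    [[0,0,0],0,0.35],
    [[0,0,0],0,0.35],
    [[0,0,0],0,0.35],
    [[0,0,0],0,0.35],
    [[0,0,0],0,0.35],
    [[0,0,0],0,0.35],
  ],
  newtons=12,
)

```text
time: 37.45
tool_pos: [0.3929, -0.2251, 0.0836]
tool_rot: [3.141, 0.0, 1.705]
contact_force: [0.8, -0.4, 1.3]
opening: 0.0451
grip_force: 12.0
```

>>> carry_out(
  commands=[
    [[0,0,-0.01],0,0.35],
    [[0,0,-0.02],0,0.35],
    [[0,0,-0.025],0,0.35],
    [[0,0,-0.025],0,0.35],
    [[0.012,0.013,0],0,0.35],
    [[0.024,0.027,0],0,0.35],
    [[0.024,0.027,0],0,0.35],
    [[0.024,0.027,0],0,0.35],
    [[0.024,0.027,0],0,0.35],
    [[0.024,0.027,0],0,0.35],
    [[0.024,0.027,0],0,0.35],
    [[0.024,0.027,0],0,0.35],
    [[0.015,0.015,0],0,0.35],
    [[0.01,0.01,0],0,0.35],
    [[0,0,0.02],0,0.35],
    [[0,0,0.025],0,0.35],
    [[0,0,0.015],0,0.35],
    [[0,0,0.01],0,0.35],
    [[0,0,0],0,0.35],
    [[0,0,0],0,0.35],
  ],
)

```text
time: 39.95
tool_pos: [0.5909, 0.0083, 0.0943]
tool_rot: [3.14, 0.0, 1.705]
contact_force: [-0.1, 0.1, -1.4]
opening: 0.0455
grip_force: 12.0
```

Run:
```python
from h import *
T=tool();print(T[:3,3],plan([.5907,.008,.0856],1.705))
p=robot.read_camera('wrist'); save({'pixels':p['pixels'][100:400,130:450]},'w9')
```

```text
[0.59088479 0.00834704 0.09432269] turn -0.000 shift [-0.0003, -0.0002, 0.0087]
```

View pics/w9.png

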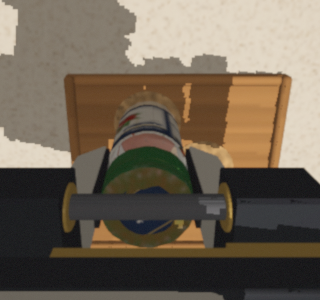

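The jar hangs upright above its left spot (cork shows round its foot at 147,100). I lower it to contact.

>>> carry_out(
  commands=[
    [[0,0,0.005],0,0.35],
    [[0,0,0.002],0,0.35],
    [[0,0,0.001],0,0.35],
    [[0,0,0.001],0,0.35],
    [[0,0,0],0,0.35],
    [[0,0,0],0,0.35],
  ],
)

```text
time: 40.75
tool_pos: [0.5905, 0.0085, 0.0855]
tool_rot: [3.141, 0.0, 1.705]
contact_force: [-2.1, 0.6, 5.3]
opening: 0.0452
grip_force: 12.0
```

>>> carry_out(
  commands=[
    [[0,0,-0.001],0,0.35],
    [[0,0,0],0,0.5],
    [[0,0,0],0,0.6],
    [[0,0,0],0,0.8],
    [[0,0,0],0,1],
    [[0,0,0],0,1],
    [[0,0,0],0,1],
    [[0,0,-0.02],0,1],
    [[0,0,-0.03],0,1],
    [[0,0,-0.04],0,1],
    [[0,0,-0.04],0,1],
  ],
)

```text
time: 42.12
tool_pos: [0.5902, 0.0085, 0.2167]
tool_rot: [-3.141, -0.0, 1.705]
contact_force: [0.6, -0.2, 0.5]
opening: 0.0918
grip_force: 0.0
```

>>> carry_out(
  commands=[
    [[-0.015,-0.012,0],0,1],
    [[-0.031,-0.025,0],0,1],
    [[-0.031,-0.025,0],0,1],
    [[-0.031,-0.025,0],0,1],
    [[-0.031,-0.025,0],0,1],
    [[-0.031,-0.025,0],0,1],
    [[-0.031,-0.025,0],0,1],
    [[-0.031,-0.025,0],0,1],
    [[-0.031,-0.025,0],0,1],
    [[-0.017,-0.011,0],0,1],
    [[0,0,0],0,1],
    [[0,0,0],0,1],
  ],
)

```text
time: 43.62
tool_pos: [0.4066, -0.2981, 0.215]
tool_rot: [-3.141, -0.001, 1.705]
contact_force: [-0.5, 0.9, -0.1]
opening: 0.0916
grip_force: 0.0
```

Run:
```python
from h import *
T=tool();p=robot.read_camera('wrist')
for n in ('salt_shaker',): print(n,[(a['at'],a['p'],at_z(p,a['at'],.006,T).round(4)) for a in robot.tip_of(p,n)[:2]])
p=robot.read_camera('top')
for n,z in (('spice_jar',.008),('egg_timer',.008)): print(n,[(a['at'],a['p'],at_z(p,a['at'],z).round(4)) for a in robot.tip_of(p,n)[:2]])
print(T[:3,3],plan([.4072,-.2988,.095],1.705))
```

```text
salt_shaker [([277.5, 189.7], 0.56, array([ 0.4069, -0.3005,  0.006 ]))]
spice_jar [([285.3, 177.8], 0.76, array([0.5889, 0.0101, 0.008 ]))]
egg_timer [([178.3, 232.9], 0.76, array([0.4469, 0.2739, 0.008 ]))]
[ 0.40658964 -0.29812181  0.21497042] turn 0.001 shift [-0.0006, 0.0, 0.1205]
```

>>> carry_out(
  commands=[
    [[-0.001,0,0.02],0,1],
    [[0,0,0.03],0,1],
    [[0,0,0.03],0,1],
    [[0,0,0.02],0,1],
    [[0,0,0.012],0,1],
    [[0,0,0.006],0,1],
    [[0,0,0],0,1],
    [[0,0,0],0,0.7],
    [[0,0,0],0,0.5],
    [[0,0,0],0,0.4],
    [[0,0,0],0,0.4],
    [[0,0,0],0,0.4],
    [[0,0,0],0,0.4],
    [[0,0,0],0,0.4],
    [[0,0,0],0,0.4],
  ],
  newtons=15,
)

```text
time: 45.75
tool_pos: [0.4069, -0.2998, 0.0976]
tool_rot: [-3.142, -0.0, 1.705]
contact_force: [-1.3, -1.2, 1.6]
opening: 0.0488
grip_force: 15.0
```

>>> carry_out(
  commands=[
    [[0,0,-0.01],0,0.4],
    [[0,0,-0.02],0,0.4],
    [[0,0,-0.025],0,0.4],
    [[0,0,-0.02],0,0.4],
    [[0.013,0.014,0],0,0.4],
    [[0.024,0.028,0],0,0.4],
    [[0.024,0.028,0],0,0.4],
    [[0.024,0.028,0],0,0.4],
    [[0.024,0.028,0],0,0.4],
    [[0.024,0.028,0],0,0.4],
    [[0.024,0.028,0],0,0.4],
    [[0.024,0.028,0],0,0.4],
    [[0.012,0.014,0],0,0.4],
    [[0,0,0],0,0.4],
    [[0,0,0.02],0,0.4],
    [[0,0,0.025],0,0.4],
    [[0,0,0.015],0,0.4],
    [[0,0,0.006],0,0.4],
    [[0,0,0],0,0.4],
    [[0,0,0],0,0.4],
  ],
)

```text
time: 48.25
tool_pos: [0.6036, -0.0789, 0.1075]
tool_rot: [3.14, 0.001, 1.705]
contact_force: [-0.2, 0.1, -3.4]
opening: 0.0488
grip_force: 15.0
```

Run:
```python
from h import *
T=tool();print(T[:3,3],plan([.6031,-.0781,.0996],1.705))
p=robot.read_camera('wrist'); save({'pixels':p['pixels'][100:400,130:450]},'w10')
```

```text
[ 0.60364067 -0.07885849  0.10746272] turn -0.000 shift [0.0008, -0.0004, 0.0079]
```

View pics/w10.png

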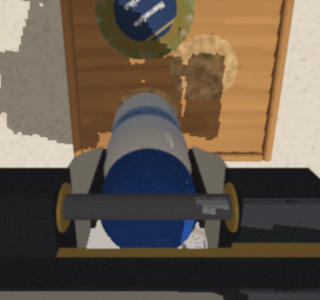

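The shaker is upright above its right spot (cork rim showing at 147,97), and the jar stands at the top. I lower it.

>>> carry_out(
  commands=[
    [[0.001,0,0.004],0,0.4],
    [[0,0,0.002],0,0.4],
    [[0,0,0.001],0,0.4],
    [[0,0,0.001],0,0.4],
    [[0,0,0],0,0.4],
    [[0,0,0],0,0.4],
  ],
)

```text
time: 49.05
tool_pos: [0.603, -0.0778, 0.0995]
tool_rot: [3.141, 0.0, 1.705]
contact_force: [-3.0, -0.3, 5.8]
opening: 0.0488
grip_force: 15.0
```

>>> carry_out(
  commands=[
    [[0,0,-0.001],0,0.4],
    [[0,0,0],0,0.55],
    [[0,0,0],0,0.6],
    [[0,0,0],0,0.8],
    [[0,0,0],0,1],
    [[0,0,0],0,1],
    [[0,0,0],0,1],
    [[0,0,-0.02],0,1],
    [[0,0,-0.03],0,1],
    [[0,0,-0.04],0,1],
    [[0,0,-0.06],0,1],
    [[0,-0.04,-0.02],0,1],
    [[0,-0.05,0],0,1],
    [[0,-0.05,0],0,1],
    [[0,0,0],0,1],
    [[0,0,0],0,1],
    [[0,0,0],0,1],
    [[0,0,0],0,1],
  ],
)

```text
time: 51.3
tool_pos: [0.465, -0.0962, 0.2692]
tool_rot: [-3.141, -0.0, 1.705]
contact_force: [-1.0, 1.0, -0.7]
opening: 0.0916
grip_force: 0.0
```

Run:
```python
from h import *
for c in ('top','scene'):
    p=robot.read_camera(c)
    for n,z in (('spice_jar',.008),('salt_shaker',.008),('egg_timer',.008),('coaster',0),('garlic',0),('tin',0)): print(n,[(a['p'],at_z(p,a['at'],z).round(4)) for a in robot.tip_of(p,n)[:1]])
save({'pixels':cv2.resize(p['pixels'][130:370,150:430],None,fx=2,fy=2)},'s11')
```

```text
spice_jar [(0.6, array([0.5918, 0.006 , 0.008 ]))]
salt_shaker [(0.55, array([ 0.5895, -0.076 ,  0.008 ]))]
egg_timer [(0.93, array([0.4509, 0.2771, 0.008 ]))]
coaster [(0.97, array([0.4475, 0.2758, 0.    ]))]
garlic [(0.4, array([ 0.3913, -0.079 ,  0.    ]))]
tin [(0.64, array([0.4013, 0.0866, 0.    ]))]
spice_jar [(0.62, array([0.592 , 0.0117, 0.008 ]))]
salt_shaker [(0.94, array([ 0.6086, -0.0714,  0.008 ]))]
egg_timer [(0.58, array([0.4519, 0.273 , 0.008 ]))]
coaster [(0.61, array([0.4397, 0.2727, 0.    ]))]
garlic [(0.81, array([ 0.407 , -0.0723,  0.    ]))]
tin [(0.85, array([0.3912, 0.0822, 0.    ]))]
```

View pics/s11.png

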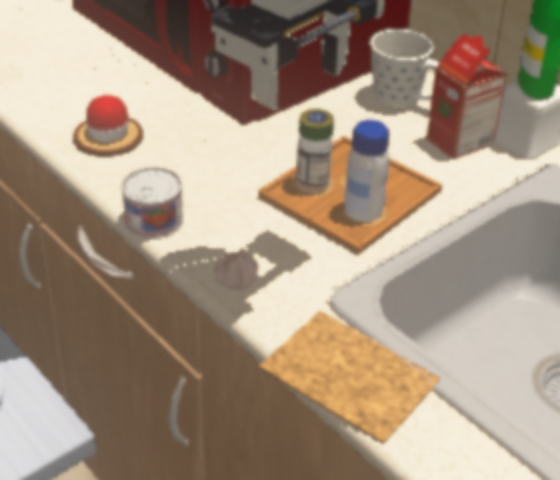

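All three stand upright and released: the timer on the coaster (108,125), the jar (315,150) and the shaker (367,175) on the tray. The garlic and tin have not moved, so I hand in.

```bash
python3 -c "
from cell import robot
print(robot.hand_in())"
```

```text
the job is handed in; nothing more can be done
None
```

I handed the job in at about 51 s of the 136 s allowed: in the last camera check the timer stood on the coaster, the salt shaker and spice jar were back on their tray spots, and the garlic and tin had not visibly moved; no verdict came back.

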